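Find the loose paint-pot lid and hold it open

ROBOT

A 6-joint arm with a two-finger parallel gripper is mounted at the origin on the work surface. World frame = base frame: x ahead of the robot, y to its left, z up, the work surface at z = 0. Lengths are in m, angles in degrees, forces in N, time in s.
With the tool pointing down it reaches from about 0.25 to 0.725 m from the base axis. Payload 9.7 kg.
Tool frame: the origin (TCP) lies at the very end of the fingers, on their centre line; the grasp point (between the pads) lies 19 mm behind it; z points along the fingers, y is the line along which they close (so a half turn about z gives the same grasp; the last joint's range is limited). The gripper opens to 85 mm and grips with 20 to 120 N. Pads are 22 mm wide; open, the fingers measure 114 mm over their backs; the gripper's body (76 mm by 85 mm) begins 54 mm behind the grasp point. The pads swing forward as they close: fully open they stand 13 mm farther back than shut.
Start: joints at [63.025, 4.979, 10.078, 95.1, 0, 90], TCP at [0.249, 0.49, 0.231] pointing down, gripper open.
Joint ranges: [-179.16, 179.16], [-48.56, 103.87], [-65.8, 70.77], [-126.05, 130.52], [-82.76, 87.17], [-180, 180]. Speed limits (degrees/s): [127.2, 127.2, 147.25, 180, 180, 180].

INTERFACE

Orientations are given as [roll, pitch, yaw] about the fixed x, y, z axes, in that order (R = Rz(yaw) Ry(pitch) Rx(roll)).
In Python, from workcell import telemetry, optics, workorder gives the robot as it stands.
- The arm moves only by the shell command python3 -m handwheel 'ROWS' [FORCE]. ROWS is JSON, a list of rows, each an object of numbers: "tx", "ty", "tz": the shift along the tool's x, y, z in m; "ax", "ay", "az": the turn, a rotation vector about the tool's x, y, z in degrees; "jaw": the gripper command: -1 is shut, 1 is fully open, values between are in proportion. A call has exactly 10 rows; each row shifts and turns the commanded pose from where the row before left it, along the tool's axes as they then stand; what a row does not reach is not made up. A row lasts 1/8 s, in which the tool goes at most 62.5 mm and 10.7 degrees, less where a joint would pass 70% of its speed; a pose out of reach is approached as far as the arm can. A call is refused whole if a number of a shift passes 0.0625 or a number of a turn 10.7, either way. A call with a gripper value outside its range is refused whole. The fingers move at their own pace and stop on an object; FORCE is the grip in N (left out, the last holds). Time passes only in rows, so rows that do not move let the fingers close, or fill a call up. It gives the time, the measured TCP pose, the force, the opening and the grip force at its end, in the units of the state.
- telemetry.get_obs(): the state, without advancing time (a new reading comes with each control period).
- optics.camera(name): name is "side" or "top" or "wrist"; returns a dict with "color" (400x640x3 uint8, red, green, blue), "K" (3x3 intrinsics, pixels), "extrinsics" (4x4, takes a point from camera to world coordinates); the wrist camera has in their place "mount" (4x4, takes a point from camera to tool coordinates, whose origin is the TCP and whose axes are the flange's). Camera axes: x right, y down, z forward; pixel columns grow to the right and rows downward; lengths in m; the calibration is good to about 2 mm. The wrist camera is an equidistant fisheye: a pixel r from the principal point sees the ray r / f radians off the axis. A picture is of the moment at which its call begins: read the wrist's pose just before it. There is no depth.
- workorder.job_done(): hands the job in; it is judged then, once.
The state is a dict: "time": time; "q": joint angles; "qd": joint speeds; "joint_efforts": joint torques, N m; "ee_pos": TCP position; "tcp_rot": TCP orientation; "wrist_force": force on the tool from outside, world axes, zero at the start; "torque": the same for the moment, N m; "opening": finger opening in m; "grasp_force": force on a finger pad.
Only numpy, scipy, OpenCV 4.12 (cv2) and the standard library are available. Lean on these libraries where they do the work, as an engineer would, in place of code of your own. Each camera call takes 0.05 s, during which the arm holds its last target. There are 200 camera calls.

TASK

Before class, check the three paint pots in the wooden rack: press firmly down on each closed lid in turn, first the red pot's, then the yellow's, then the blue's, to feel which one is loose and sinks instead of sitting firm. Then grip the loose lid by its knob, swing it up about half open (45 degrees or a little more) and finish while still holding it up, so that its seal can be looked at. Do not force the two firm lids open, and leave the brush jar, paint bottle and palette undisturbed.

Things in the scene. Friction and masses are not known exactly. Their poses are not given: they have to be found in the camera images.
- red_top (a point): centre of the upper face of the resting white lid on the red pot, 118 mm above the table; fixed to the pot, it does not follow the lid. Axes: x level, from knob towards hinge; z up. Pots are alike but for colour: 94 mm in diameter, the coloured shoulder shows round the lid. Lid: disc 82 mm in diameter, 13 mm thick; press it on the bare part, x from -15 to +35 mm.
- yellow_top (a point): centre of the upper face of the resting white lid on the yellow pot, 118 mm above the table; fixed to the pot, it does not follow the lid. Axes: x level, from knob towards hinge; z up. Knob of each lid: grey level bar along y, 34 mm long, 16 mm in diameter, flat ends, centre at x = -30, z = +28 mm with the lid shut, on a stem 10 mm (x) by 16 mm (y).
- blue_top (a point): centre of the upper face of the resting white lid on the blue pot, 118 mm above the table; fixed to the pot, it does not follow the lid. Axes: x level, from knob towards hinge; z up. Hinge line of each lid: along y through x = +50, z = -7 mm. The lids stand 112 mm apart in a row along y; pots and rack are fixed.
- lid_k (a joint): opening angle (rad) of lid K, one of three look-alike white lids that change places between runs (the letter does not tell which pot it is on): 0 shut, grows as the knob is lifted, stop at 1.3. A clipped lid resists with a stiff catch and must not be forced; the loose lid lifts with under 2 N and falls shut when let go.
- seal_k (a joint): how far lid K is pressed down at this moment (m), 0 at rest, springs back when let go. A properly seated lid gives at most 1.5 mm (about 1 mm at 6 N); the loose lid sinks 6 mm onto its stop under about 3.5 N.
- lid_m (a joint): opening angle (rad) of lid M, one of three look-alike white lids that change places between runs (the letter does not tell which pot it is on): 0 shut, grows as the knob is lifted, stop at 1.3. A clipped lid resists with a stiff catch and must not be forced; the loose lid lifts with under 2 N and falls shut when let go.
- seal_m (a joint): how far lid M is pressed down at this moment (m), 0 at rest, springs back when let go. A properly seated lid gives at most 1.5 mm (about 1 mm at 6 N); the loose lid sinks 6 mm onto its stop under about 3.5 N.
- lid_r (a joint): opening angle (rad) of lid R, one of three look-alike white lids that change places between runs (the letter does not tell which pot it is on): 0 shut, grows as the knob is lifted, stop at 1.3. A clipped lid resists with a stiff catch and must not be forced; the loose lid lifts with under 2 N and falls shut when let go.
- seal_r (a joint): how far lid R is pressed down at this moment (m), 0 at rest, springs back when let go. A properly seated lid gives at most 1.5 mm (about 1 mm at 6 N); the loose lid sinks 6 mm onto its stop under about 3.5 N.
- brush_jar: green glass jar with two brushes, 72 mm in diameter, 90 mm tall, brushes reaching up to 155 mm; loose; origin at the centre of its underside; z up its axis
- paint_bottle: green paint bottle with a white cap, 64 mm in diameter, 140 mm tall; loose; origin at the centre of its underside; z up its axis
- palette: round white ceramic palette with five dabs of colour, 120 mm in diameter, 11 mm thick; loose; origin at the centre of its underside; z up

How it is judged (in metres and radians):
On the way, in this order (a step that is already met when the one before it is completed fails the run):
1. the lid of the red pot is pressed down with the fingers (over 3 N) (horizontal distance between the grasp point and red_top below 0.045 m and z of the grasp point in the frame of red_top above 0 m and contact force between the fingers and anything else above 3 N and (value of joint seal_k above 0.003 m or value of joint any of seal_m, seal_r above 0.0003 m)), for 0.06 s.
2. the lid of the yellow pot is pressed down with the fingers (over 3 N) (horizontal distance between the grasp point and yellow_top below 0.045 m and z of the grasp point in the frame of yellow_top above 0 m and contact force between the fingers and anything else above 3 N and (value of joint seal_k above 0.003 m or value of joint any of seal_m, seal_r above 0.0003 m)), for 0.06 s.
3. the lid of the blue pot is pressed down with the fingers (over 3 N) (horizontal distance between the grasp point and blue_top below 0.045 m and z of the grasp point in the frame of blue_top above 0 m and contact force between the fingers and anything else above 3 N and (value of joint seal_k above 0.003 m or value of joint any of seal_m, seal_r above 0.0003 m)), for 0.06 s.
At the end, for the whole second after the job is handed in: the loose lid is held still by the fingers, open by more than 0.6 rad (34 degrees); the two firm lids are shut (under 0.1 rad); jar, bottle and palette are within 30 mm of where they were (value of joint lid_k above 0.6 rad and velocity of joint lid_k between -0.2 and 0.2 rad/s and contact force between the fingers and anything else above 0.15 N and value of joint each of lid_m, lid_r below 0.1 rad and distance of each of brush_jar, paint_bottle, palette from where it was at the start of the episode below 0.03 m); the arm keeps its last pose, push and grip.
It fails at once if a firm, clipped lid is forced open (0.15 rad) (value of joint any of lid_m, lid_r above 0.15 rad).
It fails at once if the brush jar, paint bottle or palette is moved by over 30 mm or tipped (distance of any of brush_jar, paint_bottle, palette from where it was at the start of the episode above 0.03 m or angle between any of brush_jar, paint_bottle, palette's own z axis and vertical above 0.35 rad).
It also fails if it takes over 58 s, if anything falls off the work surface, if the arm or the gripper's body presses on something with over 40 N, if the wrist force passes 120 N, or if a joint passes its speed limit or range.

## Working session

There is one attempt and no reset: what is moved stays moved. The work goes in short steps, Python scripts to look and compute and a shell command to move; the robot and the scene stay as the last step left them, time stands still between calls to the robot, and variables do not carry over. Pictures are saved under pics/ and viewed, at most 10 in all, crops included, and the job is handed in when it is done.

```bash
mkdir -p pics; python3 - <<'E'
from workcell import telemetry, optics
import cv2,numpy as np
print(telemetry.get_obs())
for n in ["top","side"]:
    c=optics.camera(n); cv2.imwrite(f"pics/{n}0.png",c["color"][:,:,::-1]); print(n,c["K"],c["extrinsics"])
    np.savez(f"{n}.npz",**{k:c[k] for k in("color","K","extrinsics")})
E
```

```text
{'time': 0.0, 'q': array([6.30266600e+01, 5.01189297e+00, 1.00348165e+01, 9.50999897e+01,
       1.37592618e-03, 9.00000332e+01]), 'qd': array([ 0.02621001, -0.06313632,  0.09806891, -0.09680848, -0.04959211,
        0.0467951 ]), 'joint_efforts': array([-1.88414575e-03, -5.20385313e+01,  4.64809513e+01,  1.60637376e-02,
       -6.80801080e-06, -1.36473207e-05]), 'ee_pos': array([0.24935654, 0.48996832, 0.23057871]), 'tcp_rot': array([-1.79922934e+02, -1.37588025e-03,  1.53026625e+02]), 'wrist_force': array([-0.20332938,  0.27519195, -0.00983396]), 'torque': array([ 0.00560406, -0.01516467, -0.0023623 ]), 'grasp_force': 0.0, 'opening': 0.08516008158408418}
top [[381.05687011   0.         314.55382325]
 [  0.         381.05687011 194.31979003]
 [  0.           0.           1.        ]] [[-2.35047980e-02 -9.96518590e-01  7.99888951e-02  5.07985345e-01]
 [-9.99723525e-01  2.34798908e-02 -1.25207175e-03  7.86687072e-02]
 [-6.30417747e-04 -7.99962099e-02 -9.96794968e-01  1.11314198e+00]
 [ 0.00000000e+00  0.00000000e+00  0.00000000e+00  1.00000000e+00]]
side [[446.14192227   0.         319.73342289]
 [  0.         446.14192227 195.99636636]
 [  0.           0.           1.        ]] [[ 0.77559122 -0.3224663   0.54265435 -0.06953603]
 [-0.63104017 -0.37470298  0.67925399 -0.77459448]
 [-0.01570232 -0.86926013 -0.49410552  0.6957451 ]
 [ 0.          0.          0.          1.        ]]
```

View pics/top0.png

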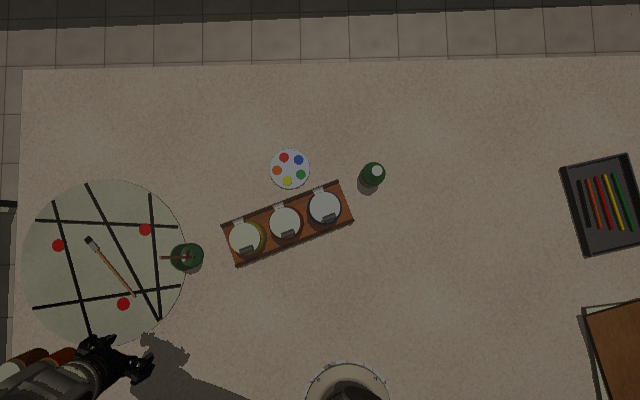

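View pics/side0.png

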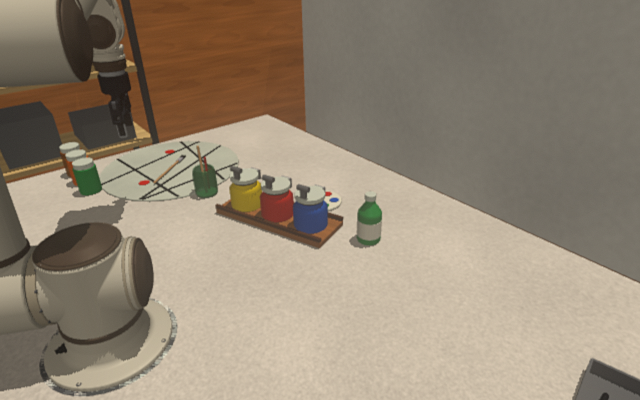

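The top view shows white lids at about yellow (245,238), red (285,222) and blue (324,208), with their knobs on the robot side. The jar is at (187,256), the palette at (290,169) and the bottle at (372,174). I'll refine these with segmentation.

```bash
cat > h.py <<'E'
import numpy as np,cv2
def ray(d,uv,z):
    K,E=d["K"],d["extrinsics"]; r=E[:3,:3]@np.linalg.solve(K,[uv[0],uv[1],1.]); return E[:3,3]+r*(z-E[2,3])/r[2]
def proj(d,p):
    K,E=d["K"],d["extrinsics"]; c=K@(E[:3,:3].T@(np.asarray(p,float)-E[:3,3])); return c[:2]/c[2]
E
python3 - <<'E'
from h import *
d=dict(np.load("top.npz")); s=dict(np.load("side.npz"))
hsv=cv2.cvtColor(d["color"],cv2.COLOR_RGB2HSV)
for n,c in dict(y=(245,238),r=(285,222),b=(324,208)).items(): print(n,hsv[c[1]-2:c[1],c[0]-2:c[0]+1].tolist())
crop=cv2.resize(d["color"][140:280,210:400],None,fx=4,fy=4,interpolation=cv2.INTER_CUBIC)
cv2.imwrite("pics/crop_top.png",crop[:,:,::-1])
crop=cv2.resize(s["color"][150:250,190:390],None,fx=4,fy=4,interpolation=cv2.INTER_CUBIC)
cv2.imwrite("pics/crop_side.png",crop[:,:,::-1])
for n,c in dict(y=(245,238),r=(285,222),b=(324,208),).items(): print(n,ray(d,c,.118))
E
```

```text
y [[[32, 32, 119], [34, 36, 120], [32, 32, 119]], [[32, 36, 120], [34, 35, 117], [32, 32, 118]]]
r [[[30, 24, 119], [30, 24, 119], [33, 22, 118]], [[35, 26, 118], [35, 25, 121], [35, 24, 119]]]
b [[[38, 17, 118], [36, 11, 119], [30, 13, 118]], [[30, 13, 119], [34, 17, 120], [30, 15, 117]]]
y [0.47835334 0.26062847 0.118     ]
r [0.51733978 0.15608148 0.118     ]
b [0.55141768 0.05359144 0.118     ]
```

View pics/crop_top.png

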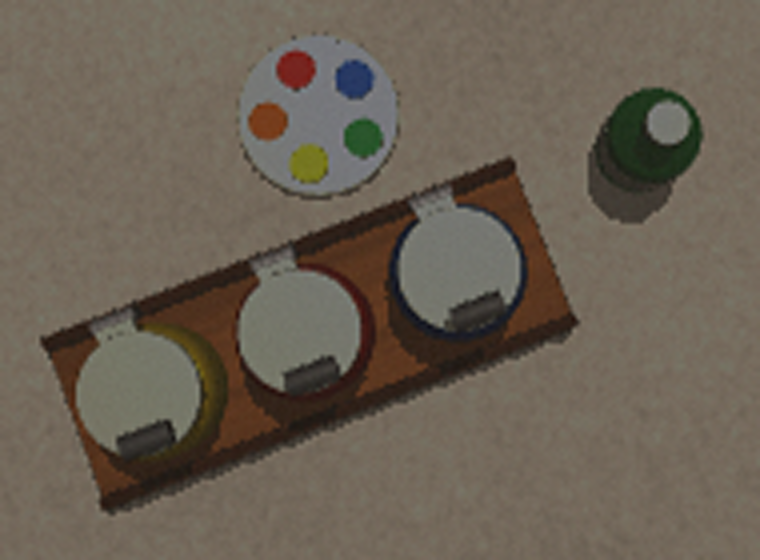

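View pics/crop_side.png

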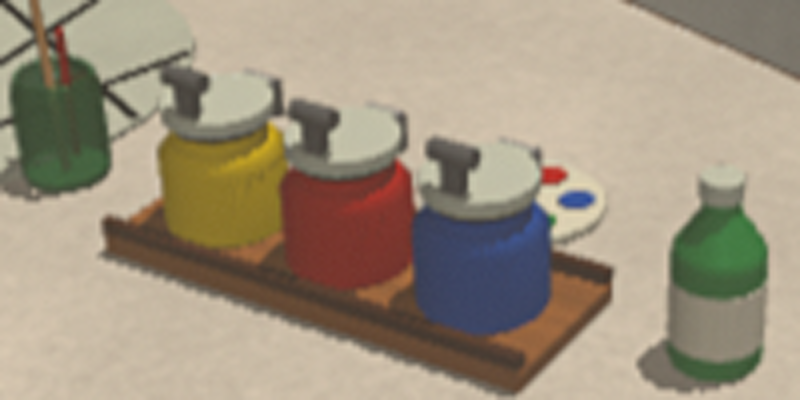

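The top crop shows the lid discs at crop pixels Y(138,394), R(300,331), B(460,270) and the knobs at (146,440), (312,375), (477,312). The side crop shows all knobs upright and facing the robot. I'll fit a rigid model to these points.

```bash
cat >> h.py <<'E'
def frame(p):
    c,s=np.cos(p[2]),np.sin(p[2]); return np.array([[c,-s],[s,c]]),np.array(p[:2])
def pt(p,k,x,z,y=0):  # k=+1 yellow,0 red,-1 blue ; y axis = left
    R,o=frame(p); return np.r_[o+R@[x,y+.112*k],.118+z]
E
python3 - <<'E'
from h import *
from scipy.optimize import least_squares
d=dict(np.load("top.npz")); s=dict(np.load("side.npz"))
f=lambda a,o,k=4:(np.array(a,float)+.5)/4-.5+o
T=[210,140]; S=[190,150]
ob=[]
for k,c,n in[(1,(138,394),(146,440)),(0,(300,331),(312,375)),(-1,(460,270),(477,312))]:
    ob+=[(d,k,0,0,f(c,T)),(d,k,-.030,.034,f(n,T))]
# side knob centres, lid centres
for k,n in[(1,(186,80)),(0,(315,115)),(-1,(453,152))]: ob.append((s,k,-.030,.028,f(n,S)))
g=lambda p,o=ob:np.concatenate([proj(q,pt(p,k,x,z))-uv for q,k,x,z,uv in o])
for o in (ob,ob[:6],ob[6:]):
    r=least_squares(lambda p:g(p,o),[.517,.156,-.3]); print(r.x,np.degrees(r.x[2]),np.round(r.fun,1))
r=least_squares(g,[.517,.156,.3]); np.save("p.npy",r.x)
for k in(1,0,-1): print(k,pt(r.x,k,0,0),pt(r.x,k,.01,0),pt(r.x,k,-.03,.028))
for n,uv,z in[("jar",(187,256),.09),("pal",(290,169),.011),("bot",(376,171),.14)]: print(n,ray(d,uv,z))
E
```

```text
[0.51673448 0.15712211 0.34579432] 19.812555239732397 [ 0.2 -0.3 -0.2 -0.1 -0.  -0.1  0.2 -0.1  0.  -0.4  0.5 -0.4 -0.5 -0.2
 -0.7  0.  -0.3  0.6]
[0.51618413 0.15737345 0.34419202] 19.720750053674912 [ 0.  -0.1 -0.3  0.1 -0.1  0.1  0.   0.2 -0.  -0.1  0.4 -0.1]
[0.51819653 0.15705016 0.34946392] 20.02280744043573 [-0.1 -0.3 -0.2 -0.1  0.3  0.3]
1 [0.47877275 0.26249244 0.118     ] [0.48818081 0.26588188 0.118     ] [0.45054855 0.25232411 0.146     ]
0 [0.51673448 0.15712211 0.118     ] [0.52614255 0.16051155 0.118     ] [0.48851029 0.14695378 0.146     ]
-1 [0.55469622 0.05175178 0.118     ] [0.56410429 0.05514122 0.118     ] [0.52647203 0.04158345 0.146     ]
jar [0.43354942 0.42040731 0.09      ]
pal [0.67219778 0.14715366 0.011     ]
bot [ 0.64256064 -0.08211183  0.14      ]
```

```bash
python3 -m handwheel '[{"az":-8,"jaw":-1},{"az":-8,"jaw":-1},{"az":-8,"jaw":-1},{"az":-8,"jaw":-1},{"az":-8,"jaw":-1},{"az":-6.8,"jaw":-1},{"jaw":-1},{"jaw":-1},{"jaw":-1},{"jaw":-1}]' 20
cat >> h.py <<'E'
def rel(k,x,z):
    """shift from measured TCP to lid point k in tool axes; plus rotation vector error to down/yaw"""
    from workcell import telemetry; from scipy.spatial.transform import Rotation as Ro
    o=telemetry.get_obs(); p=np.load("p.npy"); R=Ro.from_euler("xyz",o["tcp_rot"],degrees=True)
    W=Ro.from_euler("xyz",[180,0,np.degrees(p[2])+180],degrees=True)
    print("t",round(o["time"],2),"tcp",o["ee_pos"].round(4),"q",o["q"].round(1),"F",o["wrist_force"].round(2),"op",round(o["opening"],4),"g",round(float(o["grasp_force"]),1))
    print("shift",R.inv().apply(pt(p,k,x,z)-o["ee_pos"]).round(4),"turn",(R.inv()*W).as_rotvec(degrees=True).round(2))
E
python3 -c "
from h import *
rel(0,.012,.06)"
```

```text
t 0.1 tcp [0.2494 0.49   0.2306] q [63.   5.  10.  95.1 -0.  90. ] F [-0.42 -0.06 -0.11] op 0.0851 g 0.0
shift [-0.3975 -0.1666  0.0529] turn [-6.000e-02 -3.000e-02 -4.679e+01]$[0]: bad value
```

```bash
python3 -m handwheel '[{"tx":0,"ty":0,"tz":0,"ax":0,"ay":0,"az":-8,"jaw":-1},{"tx":0,"ty":0,"tz":0,"ax":0,"ay":0,"az":-8,"jaw":-1},{"tx":0,"ty":0,"tz":0,"ax":0,"ay":0,"az":-8,"jaw":-1},{"tx":0,"ty":0,"tz":0,"ax":0,"ay":0,"az":-8,"jaw":-1},{"tx":0,"ty":0,"tz":0,"ax":0,"ay":0,"az":-8,"jaw":-1},{"tx":0,"ty":0,"tz":0,"ax":0,"ay":0,"az":-6.8,"jaw":-1},{"tx":0,"ty":0,"tz":0,"ax":0,"ay":0,"az":0,"jaw":-1},{"tx":0,"ty":0,"tz":0,"ax":0,"ay":0,"az":0,"jaw":-1},{"tx":0,"ty":0,"tz":0,"ax":0,"ay":0,"az":0,"jaw":-1},{"tx":0,"ty":0,"tz":0,"ax":0,"ay":0,"az":0,"jaw":-1}]' 20
python3 -c "
from h import *
rel(0,.012,.06)"
```

```text
time: 1.35
ee_pos: [0.2495, 0.4902, 0.2313]
tcp_rot: [180.0, 0.0, -160.2]
wrist_force: [0.5, -0.2, -0.4]
opening: -0.0
grasp_force: 0.0
t 1.35 tcp [0.2495 0.4902 0.2313] q [63.   5.  10.1 95.1 -0.  43.2] F [ 0.51 -0.24 -0.43] op -0.0 g 0.0
shift [-0.1507 -0.4039  0.0533] turn [ 0.    0.   -0.03]
```

```bash
python3 -m handwheel '[{"tx":-0.0167,"ty":-0.0449,"tz":0,"ax":0,"ay":0,"az":0,"jaw":-1},{"tx":-0.0167,"ty":-0.0449,"tz":0,"ax":0,"ay":0,"az":0,"jaw":-1},{"tx":-0.0167,"ty":-0.0449,"tz":0,"ax":0,"ay":0,"az":0,"jaw":-1},{"tx":-0.0167,"ty":-0.0449,"tz":0,"ax":0,"ay":0,"az":0,"jaw":-1},{"tx":-0.0167,"ty":-0.0449,"tz":0,"ax":0,"ay":0,"az":0,"jaw":-1},{"tx":-0.0167,"ty":-0.0449,"tz":0,"ax":0,"ay":0,"az":0,"jaw":-1},{"tx":-0.0167,"ty":-0.0449,"tz":0,"ax":0,"ay":0,"az":0,"jaw":-1},{"tx":-0.0167,"ty":-0.0449,"tz":0.02,"ax":0,"ay":0,"az":0,"jaw":-1},{"tx":-0.0171,"ty":-0.0447,"tz":0.023,"ax":0,"ay":0,"az":0,"jaw":-1},{"tx":0,"ty":0,"tz":0,"ax":0,"ay":0,"az":0,"jaw":-1}]' 20
python3 -c "
from h import *
rel(0,.012,.01)"
```

```text
time: 2.6
ee_pos: [0.5289, 0.1587, 0.1859]
tcp_rot: [-180.0, -0.2, -160.4]
wrist_force: [-1.9, 1.1, -0.4]
opening: 0.0001
grasp_force: 0.0
t 2.6 tcp [0.5289 0.1587 0.1859] q [16.7  4.8  4.8 90.2 -0.  -2.9] F [-1.94  1.12 -0.44] op 0.0001 g 0.0
shift [-0.0002  0.0026  0.0579] turn [-0.01 -0.2  -0.23]
```

```bash
python3 -m handwheel '[{"tx":0,"ty":0,"tz":0.0145,"ax":0,"ay":0,"az":0,"jaw":-1},{"tx":0,"ty":0,"tz":0.0145,"ax":0,"ay":0,"az":0,"jaw":-1},{"tx":0,"ty":0,"tz":0.0145,"ax":0,"ay":0,"az":0,"jaw":-1},{"tx":0,"ty":0,"tz":0.0145,"ax":0,"ay":0,"az":0,"jaw":-1},{"tx":0,"ty":0,"tz":0.003,"ax":0,"ay":0,"az":0,"jaw":-1},{"tx":0,"ty":0,"tz":0.003,"ax":0,"ay":0,"az":0,"jaw":-1},{"tx":0,"ty":0,"tz":0.001,"ax":0,"ay":0,"az":0,"jaw":-1},{"tx":0,"ty":0,"tz":0,"ax":0,"ay":0,"az":0,"jaw":-1},{"tx":0,"ty":0,"tz":0,"ax":0,"ay":0,"az":0,"jaw":-1},{"tx":0,"ty":0,"tz":0,"ax":0,"ay":0,"az":0,"jaw":-1}]' 20
python3 -c "
from h import *
rel(0,.012,.0)"
```

```text
time: 3.85
ee_pos: [0.5283, 0.1613, 0.1235]
tcp_rot: [-180.0, 0.0, -160.2]
wrist_force: [0.6, 0.1, 0.4]
opening: 0.0
grasp_force: 0.0
t 3.85 tcp [0.5283 0.1613 0.1235] q [17.   4.5 -2.4 83.1 -0.  -2.8] F [0.64 0.13 0.35] op 0.0 g 0.0
shift [0.0003 0.     0.0055] turn [-0.    0.02  0.01]
```

```bash
python3 -m handwheel '[{"tx":0,"ty":0,"tz":0.002,"ax":0,"ay":0,"az":0,"jaw":-1},{"tx":0,"ty":0,"tz":0.002,"ax":0,"ay":0,"az":0,"jaw":-1},{"tx":0,"ty":0,"tz":0.001,"ax":0,"ay":0,"az":0,"jaw":-1},{"tx":0,"ty":0,"tz":0.001,"ax":0,"ay":0,"az":0,"jaw":-1},{"tx":0,"ty":0,"tz":0.0005,"ax":0,"ay":0,"az":0,"jaw":-1},{"tx":0,"ty":0,"tz":0,"ax":0,"ay":0,"az":0,"jaw":-1},{"tx":0,"ty":0,"tz":0,"ax":0,"ay":0,"az":0,"jaw":-1},{"tx":0,"ty":0,"tz":0,"ax":0,"ay":0,"az":0,"jaw":-1},{"tx":0,"ty":0,"tz":0,"ax":0,"ay":0,"az":0,"jaw":-1},{"tx":0,"ty":0,"tz":0,"ax":0,"ay":0,"az":0,"jaw":-1}]' 20
python3 -c "
from h import *
rel(0,.012,.0)"
```

```text
time: 5.1
ee_pos: [0.5283, 0.1613, 0.1171]
tcp_rot: [-180.0, 0.0, -160.2]
wrist_force: [-1.0, -0.0, 5.4]
opening: -0.0002
grasp_force: 2.6
t 5.1 tcp [0.5283 0.1613 0.1171] q [17.   4.5 -3.  82.4  0.  -2.8] F [-0.96 -0.04  5.41] op -0.0002 g 2.6
shift [ 0.0003 -0.     -0.0009] turn [-0.    0.02  0.01]
```

```bash
python3 -m handwheel '[{"tx":0,"ty":0,"tz":-0.025,"ax":0,"ay":0,"az":0,"jaw":-1},{"tx":0,"ty":0.012,"tz":-0.025,"ax":0,"ay":0,"az":0,"jaw":-1},{"tx":0,"ty":0.04,"tz":0,"ax":0,"ay":0,"az":0,"jaw":-1},{"tx":0,"ty":0.04,"tz":0,"ax":0,"ay":0,"az":0,"jaw":-1},{"tx":0,"ty":0.02,"tz":0,"ax":0,"ay":0,"az":0,"jaw":-1},{"tx":0,"ty":0,"tz":0.02,"ax":0,"ay":0,"az":0,"jaw":-1},{"tx":0,"ty":0,"tz":0.02,"ax":0,"ay":0,"az":0,"jaw":-1},{"tx":0,"ty":0,"tz":0.005,"ax":0,"ay":0,"az":0,"jaw":-1},{"tx":0,"ty":0,"tz":0,"ax":0,"ay":0,"az":0,"jaw":-1},{"tx":0,"ty":0,"tz":0,"ax":0,"ay":0,"az":0,"jaw":-1}]' 20
python3 -c "
from h import *
rel(1,.012,.0)"
```

```text
time: 6.35
ee_pos: [0.4907, 0.2667, 0.1227]
tcp_rot: [180.0, 0.1, -160.2]
wrist_force: [-0.1, -0.2, -0.1]
opening: -0.0001
grasp_force: 0.0
t 6.35 tcp [0.4907 0.2667 0.1227] q [28.5  5.3 -1.6 83.  -0.   8.7] F [-0.15 -0.21 -0.14] op -0.0001 g 0.0
shift [0.0006 0.0001 0.0047] turn [ 0.01  0.07 -0.  ]
```

```bash
python3 -m handwheel '[{"tx":0,"ty":0,"tz":0.002,"ax":0,"ay":0,"az":0,"jaw":-1},{"tx":0,"ty":0,"tz":0.001,"ax":0,"ay":0,"az":0,"jaw":-1},{"tx":0,"ty":0,"tz":0.001,"ax":0,"ay":0,"az":0,"jaw":-1},{"tx":0,"ty":0,"tz":0.001,"ax":0,"ay":0,"az":0,"jaw":-1},{"tx":0,"ty":0,"tz":0.0006,"ax":0,"ay":0,"az":0,"jaw":-1},{"tx":0,"ty":0,"tz":0,"ax":0,"ay":0,"az":0,"jaw":-1},{"tx":0,"ty":0,"tz":0,"ax":0,"ay":0,"az":0,"jaw":-1},{"tx":0,"ty":0,"tz":0,"ax":0,"ay":0,"az":0,"jaw":-1},{"tx":0,"ty":0,"tz":0,"ax":0,"ay":0,"az":0,"jaw":-1},{"tx":0,"ty":0,"tz":0,"ax":0,"ay":0,"az":0,"jaw":-1}]' 20
python3 -c "
from h import *
rel(1,.012,.0)"
```

```text
time: 7.6
ee_pos: [0.4903, 0.2667, 0.1162]
tcp_rot: [180.0, 0.0, -160.2]
wrist_force: [0.2, 0.4, 0.3]
opening: 0.0
grasp_force: 0.5
t 7.6 tcp [0.4903 0.2667 0.1162] q [28.5  5.3 -2.3 82.4  0.   8.7] F [0.21 0.35 0.27] op 0.0 g 0.5
shift [ 0.0002 -0.0001 -0.0018] turn [0.   0.   0.01]
```

```bash
python3 -m handwheel '[{"tx":0,"ty":0,"tz":0.001,"ax":0,"ay":0,"az":0,"jaw":-1},{"tx":0,"ty":0,"tz":0.001,"ax":0,"ay":0,"az":0,"jaw":-1},{"tx":0,"ty":0,"tz":0.001,"ax":0,"ay":0,"az":0,"jaw":-1},{"tx":0,"ty":0,"tz":0.001,"ax":0,"ay":0,"az":0,"jaw":-1},{"tx":0,"ty":0,"tz":0.0004,"ax":0,"ay":0,"az":0,"jaw":-1},{"tx":0,"ty":0,"tz":0.0004,"ax":0,"ay":0,"az":0,"jaw":-1},{"tx":0,"ty":0,"tz":0,"ax":0,"ay":0,"az":0,"jaw":-1},{"tx":0,"ty":0,"tz":0,"ax":0,"ay":0,"az":0,"jaw":-1},{"tx":0,"ty":0,"tz":0,"ax":0,"ay":0,"az":0,"jaw":-1},{"tx":0,"ty":0,"tz":0,"ax":0,"ay":0,"az":0,"jaw":-1}]' 20
python3 -c "
from h import *
rel(1,.012,.0)"
```

```text
time: 8.85
ee_pos: [0.4903, 0.2667, 0.1119]
tcp_rot: [180.0, 0.0, -160.2]
wrist_force: [-0.9, -0.6, 5.3]
opening: 0.0004
grasp_force: 2.9
t 8.85 tcp [0.4903 0.2667 0.1119] q [28.5  5.4 -2.7 81.9 -0.   8.7] F [-0.85 -0.58  5.31] op 0.0004 g 2.9
shift [ 0.0003 -0.0001 -0.0061] turn [0.   0.03 0.02]
```

Yellow sank 6 mm to its stop, so it's the loose lid. Next is blue.

```bash
python3 -m handwheel '[{"tx":0,"ty":0,"tz":-0.028,"ax":0,"ay":0,"az":0,"jaw":-1},{"tx":0,"ty":-0.02,"tz":-0.028,"ax":0,"ay":0,"az":0,"jaw":-1},{"tx":0,"ty":-0.05,"tz":0,"ax":0,"ay":0,"az":0,"jaw":-1},{"tx":0,"ty":-0.05,"tz":0,"ax":0,"ay":0,"az":0,"jaw":-1},{"tx":0,"ty":-0.05,"tz":0,"ax":0,"ay":0,"az":0,"jaw":-1},{"tx":0,"ty":-0.04,"tz":0,"ax":0,"ay":0,"az":0,"jaw":-1},{"tx":0,"ty":-0.014,"tz":0.015,"ax":0,"ay":0,"az":0,"jaw":-1},{"tx":0,"ty":0,"tz":0.02,"ax":0,"ay":0,"az":0,"jaw":-1},{"tx":0,"ty":0,"tz":0.01,"ax":0,"ay":0,"az":0,"jaw":-1},{"tx":0,"ty":0,"tz":0,"ax":0,"ay":0,"az":0,"jaw":-1}]' 20
python3 -c "
from h import *
rel(-1,.012,.0)"
```

```text
time: 10.1
ee_pos: [0.5655, 0.0565, 0.1213]
tcp_rot: [180.0, -0.1, -160.1]
wrist_force: [-1.1, -0.2, -0.2]
opening: -0.0002
grasp_force: 0.0
t 10.1 tcp [0.5655 0.0565 0.1213] q [  5.7   6.8  -0.1  83.2   0.  -14.2] F [-1.09 -0.16 -0.17] op -0.0002 g 0.0
shift [-0.0002 -0.0008  0.0033] turn [ 0.03 -0.1   0.06]
```

```bash
python3 -m handwheel '[{"tx":0,"ty":0,"tz":0,"ax":0,"ay":0,"az":0,"jaw":-1},{"tx":0,"ty":0,"tz":0.001,"ax":0,"ay":0,"az":0,"jaw":-1},{"tx":0,"ty":0,"tz":0.001,"ax":0,"ay":0,"az":0,"jaw":-1},{"tx":0,"ty":0,"tz":0.001,"ax":0,"ay":0,"az":0,"jaw":-1},{"tx":0,"ty":0,"tz":0.0005,"ax":0,"ay":0,"az":0,"jaw":-1},{"tx":0,"ty":0,"tz":0,"ax":0,"ay":0,"az":0,"jaw":-1},{"tx":0,"ty":0,"tz":0,"ax":0,"ay":0,"az":0,"jaw":-1},{"tx":0,"ty":0,"tz":0,"ax":0,"ay":0,"az":0,"jaw":-1},{"tx":0,"ty":0,"tz":0,"ax":0,"ay":0,"az":0,"jaw":-1},{"tx":0,"ty":0,"tz":0,"ax":0,"ay":0,"az":0,"jaw":-1}]' 20
python3 -c "
from h import *
rel(-1,.012,.0)"
```

```text
time: 11.35
ee_pos: [0.5662, 0.0559, 0.1189]
tcp_rot: [-180.0, -0.0, -160.2]
wrist_force: [-0.3, -0.2, -0.1]
opening: -0.0001
grasp_force: 0.0
t 11.35 tcp [0.5662 0.0559 0.1189] q [  5.6   6.8  -0.4  82.8  -0.  -14.2] F [-0.27 -0.19 -0.14] op -0.0001 g 0.0
shift [ 0.0003 -0.      0.0009] turn [-0.   -0.    0.01]
```

```bash
python3 -m handwheel '[{"tx":0,"ty":0,"tz":0.0005,"ax":0,"ay":0,"az":0,"jaw":-1},{"tx":0,"ty":0,"tz":0.0005,"ax":0,"ay":0,"az":0,"jaw":-1},{"tx":0,"ty":0,"tz":0.0005,"ax":0,"ay":0,"az":0,"jaw":-1},{"tx":0,"ty":0,"tz":0.0005,"ax":0,"ay":0,"az":0,"jaw":-1},{"tx":0,"ty":0,"tz":0,"ax":0,"ay":0,"az":0,"jaw":-1},{"tx":0,"ty":0,"tz":0,"ax":0,"ay":0,"az":0,"jaw":-1},{"tx":0,"ty":0,"tz":0,"ax":0,"ay":0,"az":0,"jaw":-1},{"tx":0,"ty":0,"tz":0,"ax":0,"ay":0,"az":0,"jaw":-1},{"tx":0,"ty":0,"tz":0,"ax":0,"ay":0,"az":0,"jaw":-1},{"tx":0,"ty":0,"tz":0,"ax":0,"ay":0,"az":0,"jaw":-1}]' 20
python3 -c "
from h import *
rel(-1,.012,.0)"
```

```text
time: 12.6
ee_pos: [0.5663, 0.0559, 0.1171]
tcp_rot: [-180.0, 0.0, -160.2]
wrist_force: [-1.9, -0.5, 6.0]
opening: 0.0002
grasp_force: 2.6
t 12.6 tcp [0.5663 0.0559 0.1171] q [  5.6   6.8  -0.6  82.6  -0.  -14.2] F [-1.94 -0.54  6.02] op 0.0002 g 2.6
shift [ 0.0003 -0.     -0.0009] turn [-0.01  0.02  0.01]
```

```bash
python3 -m handwheel '[{"tx":0,"ty":0,"tz":-0.035,"ax":0,"ay":0,"az":0,"jaw":-1},{"tx":0,"ty":0,"tz":-0.035,"ax":0,"ay":0,"az":0,"jaw":0.5},{"tx":0.006,"ty":0.04,"tz":0,"ax":0,"ay":0,"az":0,"jaw":0.5},{"tx":0.006,"ty":0.04,"tz":0,"ax":0,"ay":0,"az":0,"jaw":0.5},{"tx":0.01,"ty":0.05,"tz":0,"ax":0,"ay":0,"az":0,"jaw":0.5},{"tx":0.01,"ty":0.05,"tz":0,"ax":0,"ay":0,"az":0,"jaw":0.5},{"tx":0.01,"ty":0.044,"tz":0,"ax":0,"ay":0,"az":0,"jaw":0.5},{"tx":0,"ty":0,"tz":0,"ax":0,"ay":0,"az":0,"jaw":0.5},{"tx":0,"ty":0,"tz":0,"ax":0,"ay":0,"az":0,"jaw":0.5},{"tx":0,"ty":0,"tz":0,"ax":0,"ay":0,"az":0,"jaw":0.5}]' 20
python3 - <<'E'
from h import *
rel(1,-.030,.012)
from workcell import optics
w=optics.camera("wrist"); print(w["K"],w["mount"])
cv2.imwrite("pics/w1.png",w["color"][:,:,::-1])
E
```

```text
time: 13.85
ee_pos: [0.4512, 0.2516, 0.1866]
tcp_rot: [-180.0, -0.0, -160.2]
wrist_force: [0.4, -0.7, -0.3]
opening: 0.0638
grasp_force: 0.0
t 13.85 tcp [0.4512 0.2516 0.1866] q [29.2 -0.3 -0.3 90.  -0.   9.4] F [ 0.36 -0.69 -0.31] op 0.0638 g 0.0
shift [0.0004 0.0009 0.0566] turn [-0.01 -0.02 -0.06]
[[309.70691629   0.         320.31957713]
 [  0.         309.70691629 204.14256502]
 [  0.           0.           1.        ]] [[-2.28050650e-03 -9.44520719e-01 -3.28443924e-01  8.50610302e-02]
 [ 9.99996936e-01 -1.83782852e-03 -1.65822034e-03  9.45185989e-04]
 [ 9.62599862e-04 -3.28446699e-01  9.44522016e-01 -1.42635850e-01]
 [ 0.00000000e+00  0.00000000e+00  0.00000000e+00  1.00000000e+00]]
```

View pics/w1.png

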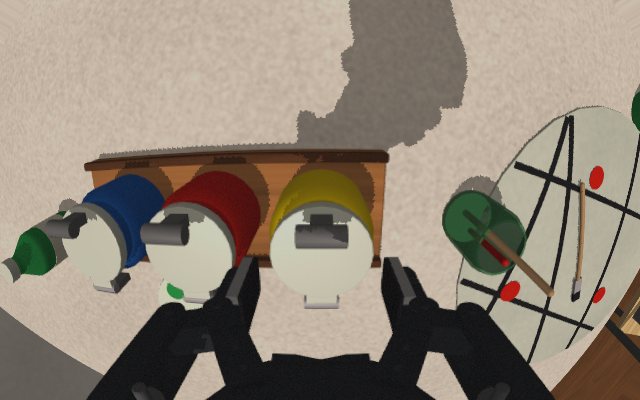

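The knob sits at (321,236), centred between the fingers at columns 255 and 388, so I'll descend and close.

```bash
python3 -m handwheel '[{"tx":0,"ty":0.001,"tz":0.015,"ax":0,"ay":0,"az":0,"jaw":0.5},{"tx":0,"ty":0,"tz":0.015,"ax":0,"ay":0,"az":0,"jaw":0.5},{"tx":0,"ty":0,"tz":0.015,"ax":0,"ay":0,"az":0,"jaw":0.5},{"tx":0,"ty":0,"tz":0.011,"ax":0,"ay":0,"az":0,"jaw":0.5},{"tx":0,"ty":0,"tz":0,"ax":0,"ay":0,"az":0,"jaw":0.5},{"tx":0,"ty":0,"tz":0,"ax":0,"ay":0,"az":0,"jaw":-1},{"tx":0,"ty":0,"tz":0,"ax":0,"ay":0,"az":0,"jaw":-1},{"tx":0,"ty":0,"tz":0,"ax":0,"ay":0,"az":0,"jaw":-1},{"tx":0,"ty":0,"tz":0,"ax":0,"ay":0,"az":0,"jaw":-1},{"tx":0,"ty":0,"tz":0,"ax":0,"ay":0,"az":0,"jaw":-1}]' 25
python3 - <<'E'
from h import *
rel(1,-.030,.012)
# arc steps: knob displacement for each angle (lid frame)
t=np.radians(np.arange(0,56,5)); x=-80*np.cos(t)+35*np.sin(t); z=35*np.cos(t)+80*np.sin(t)
print(np.c_[np.degrees(t),x+80,z-35].round(1)); print(np.diff(np.c_[x,z],axis=0).round(1).tolist())
# tool tilt a=0.5*theta about lid y: TCP shift in tool axes per 5deg, knob sits 16 mm behind TCP
E
```

```text
time: 15.15
ee_pos: [0.4506, 0.2531, 0.1311]
tcp_rot: [-180.0, 0.0, -160.2]
wrist_force: [1.9, -4.2, 1.3]
opening: 0.0335
grasp_force: 28.2
t 15.15 tcp [0.4506 0.2531 0.1311] q [29.3 -0.4 -6.6 83.8 -0.   9.5] F [ 1.9  -4.15  1.31] op 0.0335 g 28.2
shift [ 0.0004 -0.0007  0.0011] turn [-0.04  0.02 -0.  ]
[[ 0.   0.   0. ]
 [ 5.   3.4  6.8]
 [10.   7.3 13.4]
 [15.  11.8 19.5]
 [20.  16.8 25.3]
 [25.  22.3 30.5]
 [30.  28.2 35.3]
 [35.  34.5 39.6]
 [40.  41.2 43.2]
 [45.  48.2 46.3]
 [50.  55.4 48.8]
 [55.  62.8 50.6]]
[[3.4, 6.8], [3.9, 6.5], [4.5, 6.2], [5.0, 5.7], [5.5, 5.3], [5.9, 4.8], [6.3, 4.2], [6.7, 3.7], [7.0, 3.1], [7.2, 2.5], [7.4, 1.8]]
```

```bash
python3 -m handwheel '[{"tx":-0.0016,"ty":0,"tz":-0.0034,"ax":0,"ay":0,"az":0,"jaw":-1},{"tx":-0.0018,"ty":0,"tz":-0.0034,"ax":0,"ay":0,"az":0,"jaw":-1},{"tx":-0.0019,"ty":0,"tz":-0.0033,"ax":0,"ay":0,"az":0,"jaw":-1},{"tx":-0.002,"ty":0,"tz":-0.0033,"ax":0,"ay":0,"az":0,"jaw":-1},{"tx":-0.0022,"ty":0,"tz":-0.0031,"ax":0,"ay":0,"az":0,"jaw":-1},{"tx":-0.0023,"ty":0,"tz":-0.003,"ax":0,"ay":0,"az":0,"jaw":-1},{"tx":-0.0025,"ty":0,"tz":-0.0029,"ax":0,"ay":0,"az":0,"jaw":-1},{"tx":-0.0025,"ty":0,"tz":-0.0029,"ax":0,"ay":0,"az":0,"jaw":-1},{"tx":0,"ty":0,"tz":0,"ax":0,"ay":0,"az":0,"jaw":-1},{"tx":0,"ty":0,"tz":0,"ax":0,"ay":0,"az":0,"jaw":-1}]' 25
python3 - <<'E'
from h import *
rel(1,-.030+.0168,.013+.0253)
from workcell import optics
w=optics.camera("side"); cv2.imwrite("pics/s1.png",cv2.resize(w["color"][100:250,190:390],None,fx=3,fy=3)[:,:,::-1])
E
```

```text
time: 16.4
ee_pos: [0.466, 0.2585, 0.1556]
tcp_rot: [-179.9, -0.1, -160.2]
wrist_force: [0.7, -4.9, -2.6]
opening: 0.0332
grasp_force: 27.5
t 16.4 tcp [0.466  0.2585 0.1556] q [29.   1.8 -1.6 86.7 -0.   9.2] F [ 0.73 -4.89 -2.58] op 0.0332 g 27.5
shift [-0.0002 -0.0006 -0.0007] turn [-0.05 -0.08 -0.01]
```

View pics/s1.png

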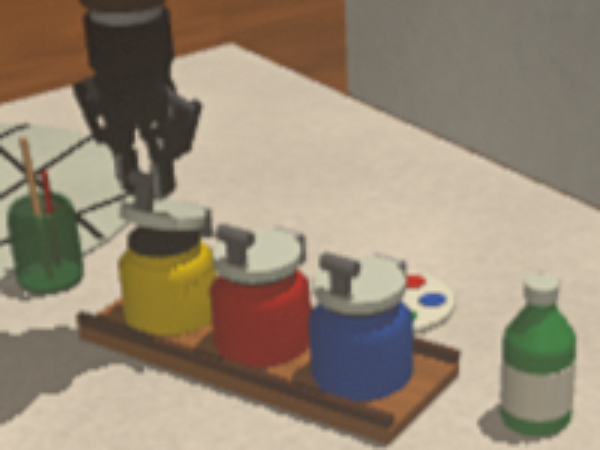

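Yellow's lid is lifting with the knob between the fingers at about (140,190), and the others are shut. Continuing to about 52°.

```bash
python3 -m handwheel '[{"tx":-0.0043,"ty":0,"tz":-0.0042,"ax":0,"ay":0,"az":0,"jaw":-1},{"tx":-0.0047,"ty":0,"tz":-0.004,"ax":0,"ay":0,"az":0,"jaw":-1},{"tx":-0.0049,"ty":0,"tz":-0.0036,"ax":0,"ay":0,"az":0,"jaw":-1},{"tx":-0.0051,"ty":0,"tz":-0.0032,"ax":0,"ay":0,"az":0,"jaw":-1},{"tx":-0.0054,"ty":0,"tz":-0.0029,"ax":0,"ay":0,"az":0,"jaw":-1},{"tx":-0.0056,"ty":0,"tz":-0.0025,"ax":0,"ay":0,"az":0,"jaw":-1},{"tx":-0.0057,"ty":0,"tz":-0.0021,"ax":0,"ay":0,"az":0,"jaw":-1},{"tx":-0.0058,"ty":0,"tz":-0.0017,"ax":0,"ay":0,"az":0,"jaw":-1},{"tx":0,"ty":0,"tz":0,"ax":0,"ay":0,"az":0,"jaw":-1},{"tx":0,"ty":0,"tz":0,"ax":0,"ay":0,"az":0,"jaw":-1}]' 25
python3 - <<'E'
from h import *
rel(1,-.030+.0583,.013+.0496)
from workcell import optics
w=optics.camera("side"); cv2.imwrite("pics/s2.png",cv2.resize(w["color"][100:250,190:390],None,fx=3,fy=3)[:,:,::-1])
E
```

```text
time: 17.7
ee_pos: [0.505, 0.2727, 0.1802]
tcp_rot: [-180.0, -0.1, -160.2]
wrist_force: [0.1, -5.6, 1.4]
opening: 0.0334
grasp_force: 27.6
t 17.7 tcp [0.505  0.2727 0.1802] q [28.4  7.6  7.2 89.7 -0.   8.6] F [ 0.05 -5.65  1.4 ] op 0.0334 g 27.6
shift [-0.0002 -0.0007 -0.0004] turn [-0.04 -0.07 -0.  ]
```

View pics/s2.png

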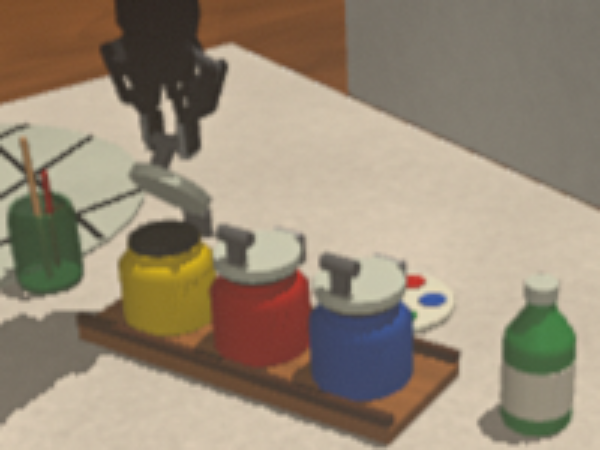

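The yellow lid is about half open, with its knob held between the fingers at about (165,150). The red and blue lids are shut and the other objects haven't moved. I'll let it settle for one call, then hand in.

```bash
python3 -m handwheel '[{"tx":0,"ty":0,"tz":0,"ax":0,"ay":0,"az":0,"jaw":-1},{"tx":0,"ty":0,"tz":0,"ax":0,"ay":0,"az":0,"jaw":-1},{"tx":0,"ty":0,"tz":0,"ax":0,"ay":0,"az":0,"jaw":-1},{"tx":0,"ty":0,"tz":0,"ax":0,"ay":0,"az":0,"jaw":-1},{"tx":0,"ty":0,"tz":0,"ax":0,"ay":0,"az":0,"jaw":-1},{"tx":0,"ty":0,"tz":0,"ax":0,"ay":0,"az":0,"jaw":-1},{"tx":0,"ty":0,"tz":0,"ax":0,"ay":0,"az":0,"jaw":-1},{"tx":0,"ty":0,"tz":0,"ax":0,"ay":0,"az":0,"jaw":-1},{"tx":0,"ty":0,"tz":0,"ax":0,"ay":0,"az":0,"jaw":-1},{"tx":0,"ty":0,"tz":0,"ax":0,"ay":0,"az":0,"jaw":-1}]' 25
python3 -c "
from workcell import workorder
print(workorder.job_done())"
```

```text
time: 19.0
ee_pos: [0.5049, 0.2727, 0.1802]
tcp_rot: [-180.0, -0.1, -160.2]
wrist_force: [0.4, -5.0, 1.1]
opening: 0.0334
grasp_force: 27.6
the job is handed in; nothing more can be done
None
```

I pressed the lids in the order red, yellow, blue; yellow was the loose one (it sank 6 mm), and I handed the job in at 19 s with its lid held by the knob about 52° open, the red and blue lids shut and the jar, bottle and palette not visibly moved (no verdict was returned).

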